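# Right the fallen barrel cup

## Task

One of the three barrel-shaped clay cups on the plywood ware board has toppled and lies on its side. Stand it upright on its foot, mouth up, anywhere free on the ware board, and let go of it. Leave the two standing cups standing where they are.

Things in the scene. Friction and masses are not known exactly. Their poses are not given: they have to be found in the camera images.
- fallen_cup: Toppled hollow barrel-shaped cup of plain grey clay, no handle, 88 mm tall, about 0.2 kg, lying on its side on the ware board, axis level. Round: foot 50 mm across, straight 58 mm belly from 18 to 70 mm above the foot, 53 mm neck at 76 mm, 56 mm rim. Origin: centre of the foot's underside; z runs along the cup's axis from foot to mouth (straight up when it stands).
- cup_a: An identical clay cup that stands upright on the ware board (58 mm across, 88 mm tall). Origin: centre of the underside of its foot; z up to the mouth.
- cup_b: Another identical clay cup that stands upright on the ware board. Origin: centre of the underside of its foot; z up to the mouth.
- ware_board: A fixed plywood board lying flat on the bench, 300 mm (its x) by 860 mm (its y), 18 mm thick; its upper face is 18 mm above the bench. Origin: centre of its underside.
Not all that is in view belongs to the job. What is shaped like the cup_a but orange or red is not meant. Leave any red look-alike of the fallen_cup alone.

How it is judged:
By the outcome, as a careful person would: the job done as asked, in the order asked, and still so for the second after the job is handed in, with the robot touching nothing.
It also fails if it takes over 48 s, if anything falls off the work surface, if the arm or the gripper's body presses on something with over 40 N, if the wrist force passes 120 N, or if a joint passes its speed limit or range.

## Robot

A 6-joint arm with a two-finger parallel gripper is mounted at the origin on the work surface. World frame = base frame: x ahead of the robot, y to its left, z up, the work surface at z = 0. Lengths are in m, angles in degrees, forces in N, time in s.
With the tool pointing down it reaches from about 0.25 to 0.725 m from the base axis. Payload 9.7 kg.
Tool frame: the origin (TCP) lies midway between the tips of the shut fingers; the grasp point (between the pads) lies ctrl.grip_depth behind it (ctrl.grip_depth is the distance from the TCP to the grasp point, in m); z points along the fingers, y is the line along which they close (so a half turn about z gives the same grasp; the last joint's range is limited). The gripper opens to 85 mm and grips with 20 to 120 N. Pads are 22 mm wide; open, the fingers measure 114 mm over their backs; the gripper's body (76 mm by 85 mm) begins 54 mm behind the grasp point. The pads swing forward as they close: fully open they stand 13 mm farther back than shut.
Start: joints at [64.802, 4.979, 10.078, 95.1, 0, 90], TCP at [0.234, 0.498, 0.231] pointing down, gripper open.
Joint ranges: [-179.16, 179.16], [-48.56, 103.87], [-65.8, 70.77], [-126.05, 130.52], [-82.76, 87.17], [-180, 180]. Speed limits (degrees/s): [127.2, 127.2, 147.25, 180, 180, 180].

## Interface

Orientations are given as a 3x3 rotation matrix whose columns are the frame's x, y, z axes.
In Python, from bench import ctrl gives the robot as it stands.
- The arm moves only by the tool send_rows, never from a script. Its arguments are lists of equal length, an entry for each row: "dp": the shift along the tool's x, y, z in units of 40 mm (1.0 is 40 mm), a list of three; "yaw": the turn about the tool's z in units of 6 degrees (1.0 is 6 degrees). A call has exactly 10 rows; each row shifts and turns the commanded pose from where the row before left it, along the tool's axes as they then stand; what a row does not reach is not made up. A row lasts 1/12 s, in which the tool goes at most 41.7 mm and 7.16 degrees, less where a joint would pass 70% of its speed; a pose out of reach is approached as far as the arm can. A call is refused whole if a number of a shift passes 1 or a number of a turn 1, either way. A call with a gripper value outside its range is refused whole. "gripper" is the finger opening in mm, from 0 to 85.4, set as the call begins (left out, the last holds). The fingers move at their own pace and stop on an object; "newtons" is the grip in N (left out, the last holds). Time passes only in rows, so rows that do not move let the fingers close, or fill a call up. It gives the time, the measured TCP pose, the force, the opening and the grip force at its end, in the units of the state.
- ctrl.state(): the state, without advancing time (a new reading comes with each control period).
- ctrl.grab_frame(name): name is "scene" or "top" or "wrist"; returns a dict with "frame" (384x512x3 uint8, red, green, blue), "fx", "fy", "cx", "cy" (pixels), "camera_from_world" (4x4, takes a point from world to camera coordinates); the wrist camera has in their place "mount" (4x4, takes a point from camera to tool coordinates, whose origin is the TCP and whose axes are the flange's). Camera axes: x right, y up, looking along -z (the intrinsics and any distortion apply to the point x, -y, -z); pixel columns grow to the right and rows downward; lengths in m; the calibration is good to about 2 mm. A picture is of the moment at which its call begins: read the wrist's pose just before it. There is no depth.
- ctrl.sign_off(): hands the job in; it is judged then, once.
The state is a dict: "time": time; "qpos": joint angles; "joint_vel": joint speeds; "joint_efforts": joint torques, N m; "tcp_pos": TCP position; "eef_rot": TCP orientation; "force": force on the tool from outside, world axes, zero at the start; "torque": the same for the moment, N m; "grip_width": opening from 0.0 (shut) to 1.0 (fully open); "finger_force": force on a finger pad.
Only numpy, scipy, OpenCV 4.12 (cv2) and the standard library are available. Lean on these libraries where they do the work, as an engineer would, in place of code of your own. Each camera call takes 0.05 s, during which the arm holds its last target. There are 200 camera calls.

## Working session

There is one attempt and no reset: what is moved stays moved. The work goes in short steps, Python scripts to look and compute and a tool call to move; the robot and the scene stay as the last step left them, time stands still between calls to the robot, and variables do not carry over. Pictures are saved under pics/ and viewed, at most 10 in all, crops included, and the job is handed in when it is done.

Besides the shell and the picture viewer there is one more tool, called after "Request:" by a JSON object that holds its "op" and its "data", one argument or row to a line. send_rows: Moves the arm, as the interface text tells. Its arguments: {"type":"object","properties":{"dp":{"type":"array","items":{"type":"array","items":{"type":"number"}}},"yaw":{"type":"array","items":{"type":"number"}},"gripper":{"type":"number"},"newtons":{"type":"number"}},"required":["dp","yaw"]}

```bash
mkdir -p pics; ls; python3 - <<'E'
from bench import ctrl
import cv2, numpy as np, pickle
print(ctrl.grip_depth); s=ctrl.state(); print(s['time'],s['tcp_pos'],np.round(s['eef_rot'],3))
ims=[]
for n in ("scene","top"):
    f=ctrl.grab_frame(n); pickle.dump(f,open(f"{n}.pkl","wb")); cv2.imwrite(f"pics/{n}.png",cv2.resize(f["frame"][:,:,::-1],(800,600)))
    print(n,{k:v for k,v in f.items() if k!="frame"})
E
```

```text
pics
0.0187
0.0 [0.23407655 0.49745668 0.23059412] [[-0.905  0.426 -0.001]
 [ 0.426  0.905 -0.001]
 [ 0.    -0.001 -1.   ]]
scene {'fx': 406.50339830347, 'fy': 406.50339830347, 'cx': 249.44048747026082, 'cy': 201.35588825421038, 'camera_from_world': array([[-0.83546752,  0.54950456,  0.00622599,  0.48571835],
       [-0.34639415, -0.53538589,  0.77030711,  0.02809424],
       [ 0.42662058,  0.64140993,  0.63764268, -1.33573582],
       [ 0.        ,  0.        ,  0.        ,  1.        ]])}
top {'fx': 357.57370635282837, 'fy': 357.57370635282837, 'cx': 252.15243721053056, 'cy': 191.85449300107086, 'camera_from_world': array([[-0.11541831, -0.99330381, -0.00511455, -0.07859346],
       [ 0.97083075, -0.11389341,  0.21098802, -0.49474977],
       [-0.21015772,  0.01938652,  0.97747527, -0.89414652],
       [ 0.        ,  0.        ,  0.        ,  1.        ]])}
```

View pics/scene.png

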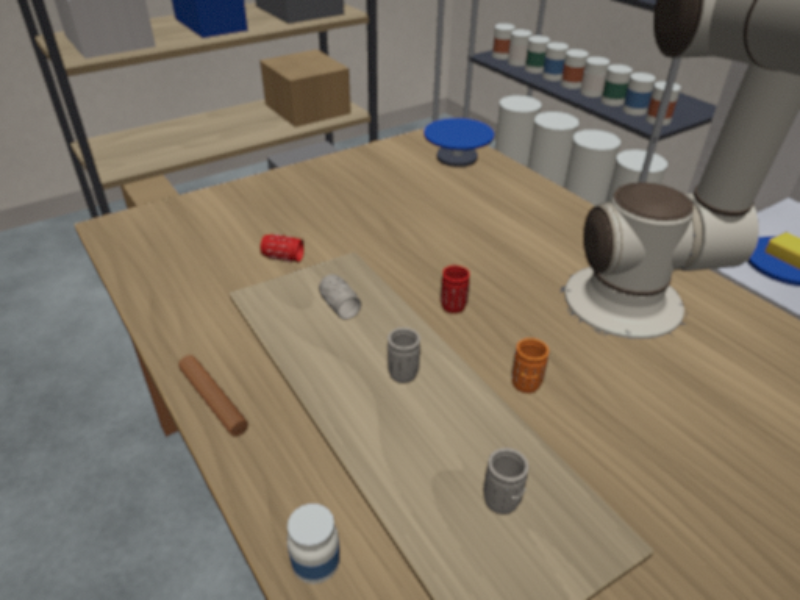

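View pics/top.png

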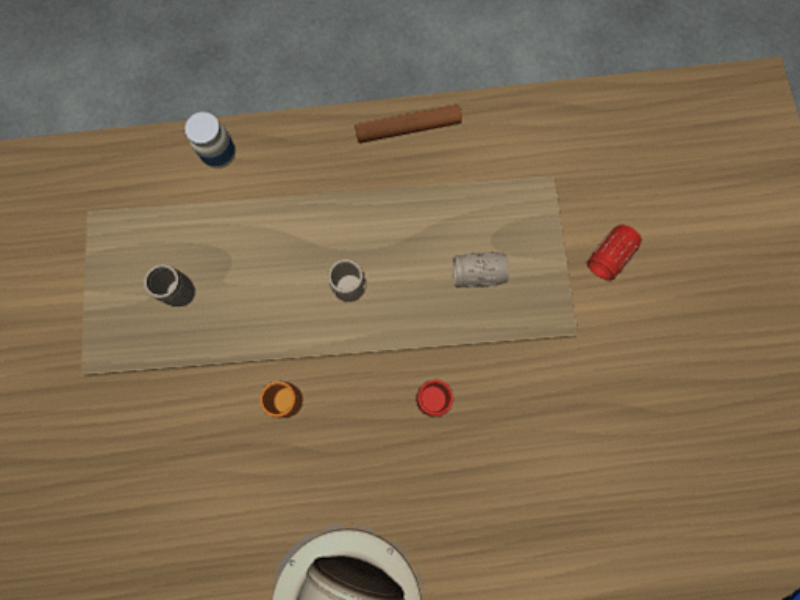

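The grey lying cup, at scene (340,297) and top (481,270), is on the board, and the two grey standing cups are at top (347,280) and (168,285). The red lying cup at top (614,252) is off the board, and the red and orange standing cups are decoys. I'll confirm the target in one crop, find which end is the mouth, and measure it.

```bash
cat > h.py <<'E'
import numpy as np, pickle
def ray(f,u,v):
    T=f["camera_from_world"];R,t=T[:3,:3],T[:3,3]
    d=np.array([(u-f["cx"])/f["fx"],-(v-f["cy"])/f["fy"],-1.]); return -R.T@t,R.T@d
def onz(f,u,v,z):
    o,d=ray(f,u,v); return o+d*(z-o[2])/d[2]
E
python3 - <<'E'
import pickle,cv2,numpy as np
from h import *
t=pickle.load(open("top.pkl","rb")); s=pickle.load(open("scene.pkl","rb"))
k=.64
for n,u,v,z in [("end L",453,270,.047),("end R",508,269,.047),("top edge",481,252,.047),("bot edge",481,288,.047),("cupA rim",347,274,.106),("cupB rim",163,280,.106),("brd",555,178,.018),("brd",575,336,.018),("brd",83,374,.018)]:
    print(n,onz(t,u*k,v*k,z).round(3))
a=cv2.resize(t["frame"][140:205,270:345,::-1],(400,347),interpolation=cv2.INTER_CUBIC)
b=cv2.resize(s["frame"][165:215,190:247,::-1],(396,347),interpolation=cv2.INTER_CUBIC)
cv2.imwrite("pics/crop.png",np.hstack([a,b]))
E
```

```text
end L [ 0.524 -0.243  0.047]
end R [ 0.514 -0.337  0.047]
top edge [ 0.55  -0.295  0.047]
bot edge [ 0.487 -0.286  0.047]
cupA rim [ 0.522 -0.064  0.106]
cupB rim [0.547 0.232 0.106]
brd [ 0.683 -0.457  0.018]
brd [ 0.39  -0.44   0.018]
brd [0.423 0.408 0.018]
```

View pics/crop.png

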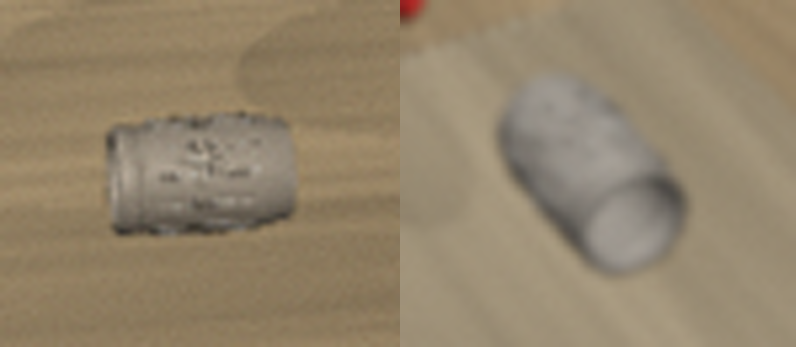

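The mouth is at the left end in the top view, at the +y end (y≈-0.243). That end has the neck groove, and the scene view shows it open. I'll travel above the cup now.

Request:
{"op": "send_rows", "data": {
  "dp": [
    [-0.7,-0.7,0],
    [-0.7,-0.7,0],
    [-0.7,-0.7,0],
    [-0.7,-0.7,0],
    [-0.7,-0.7,0],
    [-0.7,-0.7,0],
    [-0.7,-0.7,0],
    [-0.7,-0.7,0],
    [-0.7,-0.7,0],
    [-0.7,-0.7,0]
  ],
  "yaw": [0,0,0,0,0,0,0,0,0,0],
  "gripper": 85,
  "newtons": 20
}}

```text
time: 0.93
tcp_pos: [0.3683, 0.1232, 0.2312]
eef_rot: [[-0.905, 0.425, 0.0], [0.425, 0.905, 0.0], [-0.0, 0.0, -1.0]]
force: [0.3, 0.7, -0.2]
grip_width: 0.994
finger_force: 0.0
```

Request:
{"op": "send_rows", "data": {
  "dp": [
    [-0.7,-0.7,0],
    [-0.7,-0.7,0],
    [-0.7,-0.7,0],
    [-0.7,-0.7,0],
    [-0.7,-0.7,0],
    [-0.7,-0.7,0],
    [-0.7,-0.7,0],
    [-0.7,-0.7,0],
    [-0.7,-0.7,0],
    [-0.7,-0.7,0]
  ],
  "yaw": [0,0,0,0,0,0,0,0,0,0]
}}

```text
time: 1.77
tcp_pos: [0.5025, -0.2496, 0.2309]
eef_rot: [[-0.905, 0.426, -0.0], [0.426, 0.905, 0.0], [0.0, 0.0, -1.0]]
force: [1.4, 0.7, 1.3]
grip_width: 0.996
finger_force: 0.0
```

Request:
{"op": "send_rows", "data": {
  "dp": [
    [0,0,0],
    [0,0,0],
    [0,0,0],
    [0,0,0],
    [0,0,0],
    [0,0,0],
    [0,0,0],
    [0,0,0],
    [0,0,0],
    [0,0,0]
  ],
  "yaw": [1,1,1,1,1,1,1,1,1,1]
}}

```text
time: 2.6
tcp_pos: [0.5023, -0.2474, 0.2309]
eef_rot: [[-0.079, 0.997, -0.001], [0.997, 0.079, 0.0], [0.0, -0.001, -1.0]]
force: [0.0, -0.3, -0.1]
grip_width: 0.996
finger_force: 0.0
```

```bash
python3 - <<'E'
from bench import ctrl
import cv2, numpy as np, pickle
s=ctrl.state(); f=ctrl.grab_frame("wrist"); f["p"]=s["tcp_pos"];f["R"]=s["eef_rot"]
pickle.dump(f,open("w1.pkl","wb")); cv2.imwrite("pics/w1.png",cv2.resize(f["frame"][:,:,::-1],(800,600)))
print(s["time"],s["tcp_pos"],np.round(s["eef_rot"],3),s["qpos"],s["force"]); print({k:v for k,v in f.items() if k!="frame"})
E
```

```text
2.6 [ 0.50231202 -0.24740529  0.23085511] [[-0.079  0.997 -0.001]
 [ 0.997  0.079  0.   ]
 [ 0.    -0.001 -1.   ]] [-2.62215321e+01  6.40458850e+00  1.15716888e+01  9.52161470e+01
 -4.70721943e-04  5.92742759e+01] [ 0.04814247 -0.28391708 -0.13087583]
{'fx': 326.3124409699911, 'fy': 326.3124409699911, 'cx': 253.2376351266721, 'cy': 190.82118647934024, 'mount': array([[-1.29777679e-04,  9.61551124e-01,  2.74625961e-01,
         6.94251980e-02],
       [ 9.99999991e-01,  1.14065397e-04,  7.31830566e-05,
        -1.29547378e-03],
       [ 3.90439310e-05,  2.74625968e-01, -9.61551130e-01,
        -1.42212539e-01],
       [ 0.00000000e+00,  0.00000000e+00,  0.00000000e+00,
         1.00000000e+00]]), 'p': array([ 0.50231202, -0.24740529,  0.23085511]), 'R': array([[-7.85318729e-02,  9.96911305e-01, -7.71564599e-04],
       [ 9.96911511e-01,  7.85321762e-02,  3.70858996e-04],
       [ 4.30306173e-04, -7.40057378e-04, -9.99999634e-01]])}
```

View pics/w1.png

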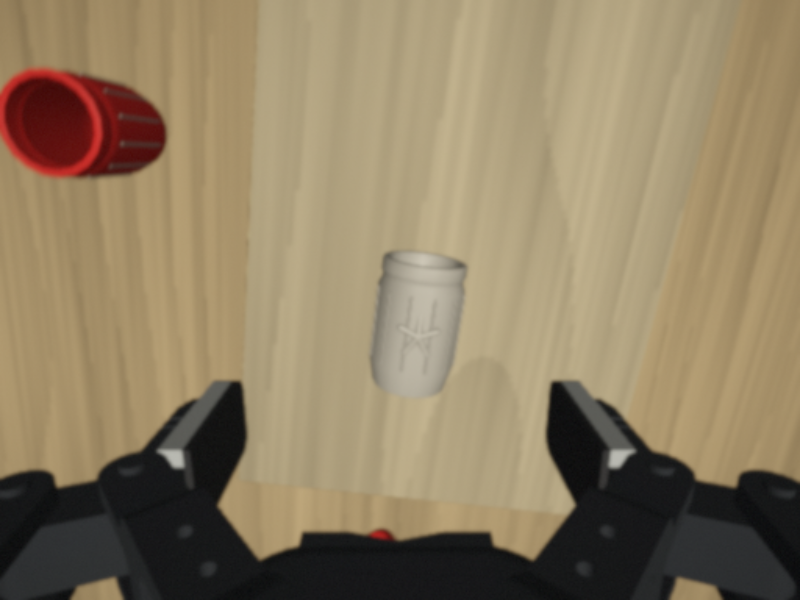

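The wrist view shows the cup's mouth at (425,262) with the open rim visible, and the foot end near (410,392). The fingers sit either side of it.

```bash
cat >> h.py <<'E'
def wrist(f):
    M=np.eye(4);M[:3,:3]=f["R"];M[:3,3]=f["p"]; f["camera_from_world"]=np.linalg.inv(M@f["mount"]); return f
E
python3 - <<'E'
from h import *
f=wrist(pickle.load(open("w1.pkl","rb"))); k=.64
P={}
for n,u,v in [("neckL",382,283),("neckR",464,287),("bellyL",372,362),("bellyR",450,370),("rimL",384,258),("rimR",466,268),("footTip",410,393)]:
    P[n]=onz(f,u*k,v*k,.047); print(n,P[n].round(4))
a=(P["neckL"]+P["neckR"])/2;b=(P["bellyL"]+P["bellyR"])/2;d=a-b
print(a,b,np.degrees(np.arctan2(d[1],d[0])),(P["rimL"]+P["rimR"])/2)
E
```

```text
neckL [ 0.4929 -0.2614  0.047 ]
neckR [ 0.5471 -0.2599  0.047 ]
bellyL [ 0.49  -0.318  0.047]
bellyR [ 0.5443 -0.3197  0.047 ]
rimL [ 0.493  -0.2446  0.047 ]
rimR [ 0.5469 -0.247   0.047 ]
footTip [ 0.5182 -0.3393  0.047 ]
[ 0.52001322 -0.26064312  0.047     ] [ 0.51715504 -0.31885374  0.047     ] 87.18899798743848 [ 0.51997925 -0.2457956   0.047     ]
```

Request:
{"op": "send_rows", "data": {
  "dp": [
    [0,0,0],
    [0,0,0],
    [-0.54,0,0],
    [0,0.45,0],
    [0,0,0.6],
    [0,0,0.7],
    [0,0,0.7],
    [0,0,0.6],
    [0,0,0],
    [0,0,0]
  ],
  "yaw": [0.6,0.65,0,0,0,0,0,0,0,0]
}}

```text
time: 3.48
tcp_pos: [0.5186, -0.2695, 0.1265]
eef_rot: [[0.046, 0.999, -0.002], [0.999, -0.046, 0.001], [0.001, -0.003, -1.0]]
force: [-0.7, -0.3, 0.9]
grip_width: 0.995
finger_force: 0.0
```

```bash
python3 - <<'E'
from bench import ctrl
import cv2, numpy as np, pickle
s=ctrl.state(); f=ctrl.grab_frame("wrist"); f["p"]=s["tcp_pos"];f["R"]=s["eef_rot"]
pickle.dump(f,open("w2.pkl","wb")); cv2.imwrite("pics/w2.png",cv2.resize(f["frame"][:,:,::-1],(800,600)))
print(s["time"],s["tcp_pos"],np.round(s["eef_rot"],3))
E
```

```text
3.4833 [ 0.51864883 -0.26950819  0.12646962] [[ 0.046  0.999 -0.002]
 [ 0.999 -0.046  0.001]
 [ 0.001 -0.003 -1.   ]]
```

View pics/w2.png

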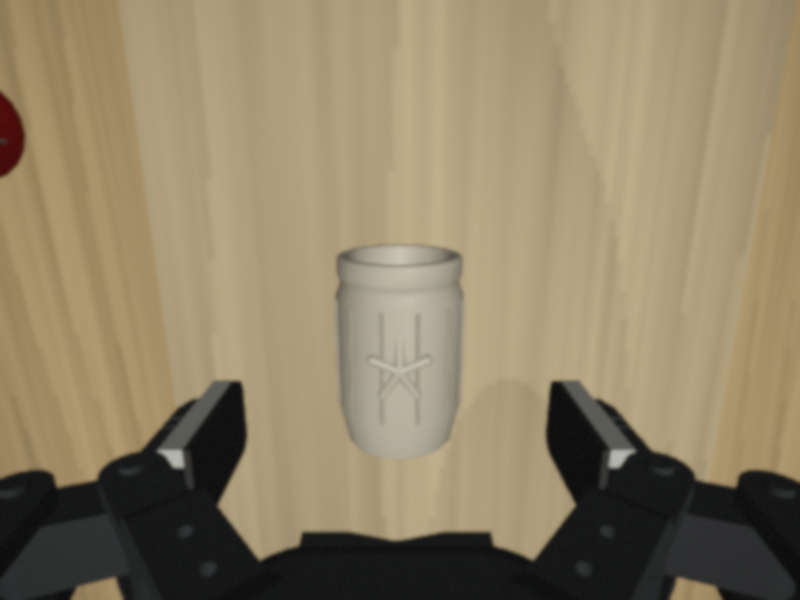

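The cup is aligned and centred between the fingers, spanning columns 338–462. I'll descend and close with a light grip.

Request:
{"op": "send_rows", "data": {
  "dp": [
    [0,0,0.5],
    [0,0,0.6],
    [0,0,0.6],
    [0,0,0.5],
    [0,0,0.3],
    [0,0,0.05],
    [0,0,0],
    [0,0,0],
    [0,0,0],
    [0,0,0]
  ],
  "yaw": [0,0,0,0,0,0,0,0,0,0]
}}

```text
time: 4.37
tcp_pos: [0.5202, -0.2703, 0.0268]
eef_rot: [[0.047, 0.999, 0.002], [0.999, -0.047, -0.001], [-0.001, 0.002, -1.0]]
force: [-0.0, -0.3, -0.0]
grip_width: 0.996
finger_force: 0.0
```

Request:
{"op": "send_rows", "data": {
  "dp": [
    [0,0,0],
    [0,0,0],
    [0,0,0],
    [0,0,0],
    [0,0,0],
    [0,0,0],
    [0,0,0],
    [0,0,0],
    [0,0,0],
    [0,0,0]
  ],
  "yaw": [0,0,0,0,0,0,0,0,0,0],
  "gripper": 50,
  "newtons": 20
}}

```text
time: 5.2
tcp_pos: [0.5197, -0.27, 0.0259]
eef_rot: [[0.047, 0.999, 0.001], [0.999, -0.047, -0.0], [-0.0, 0.001, -1.0]]
force: [-1.3, 0.3, 5.7]
grip_width: 0.671
finger_force: 21.2
```

Gripped: the opening is about 57 mm with 21 N on the pad. I'll lift and see whether the foot swings down.

Request:
{"op": "send_rows", "data": {
  "dp": [
    [0,0,-0.3],
    [0,0,-0.3],
    [0,0,-0.3],
    [0,0,-0.3],
    [0,0,-0.4],
    [0,0,-0.4],
    [0,0,-0.4],
    [0,0,0],
    [0,0,0],
    [0,0,0]
  ],
  "yaw": [0,0,0,0,0,0,0,0,0,0]
}}

```text
time: 6.03
tcp_pos: [0.5192, -0.2698, 0.1207]
eef_rot: [[0.047, 0.999, -0.0], [0.999, -0.047, 0.0], [0.0, -0.0, -1.0]]
force: [-0.0, 0.0, -3.0]
grip_width: 0.674
finger_force: 22.2
```

```bash
cat > look.py <<'E'
from bench import ctrl
import cv2, numpy as np, sys
from h import *
s=ctrl.state(); f=ctrl.grab_frame("scene"); w=ctrl.grab_frame("wrist")["frame"]
T=f["camera_from_world"]; p=T[:3,:3]@s["tcp_pos"]+T[:3,3]
u=int(f["cx"]-f["fx"]*p[0]/p[2]); v=int(f["cy"]+f["fy"]*p[1]/p[2])
print(s["time"],s["tcp_pos"].round(4),s["grip_width"],s["force"].round(1),u,v)
a=f["frame"][max(v-60,0):v+60,max(u-60,0):u+60]
cv2.imwrite(sys.argv[1],np.hstack([cv2.resize(a,(400,400)),cv2.resize(w,(400,400))])[:,:,::-1])
E
python3 look.py pics/l1.png
```

```text
6.0333 [ 0.5192 -0.2698  0.1207] 0.6737383703892802 [-0.  0. -3.] 217 172
```

View pics/l1.png

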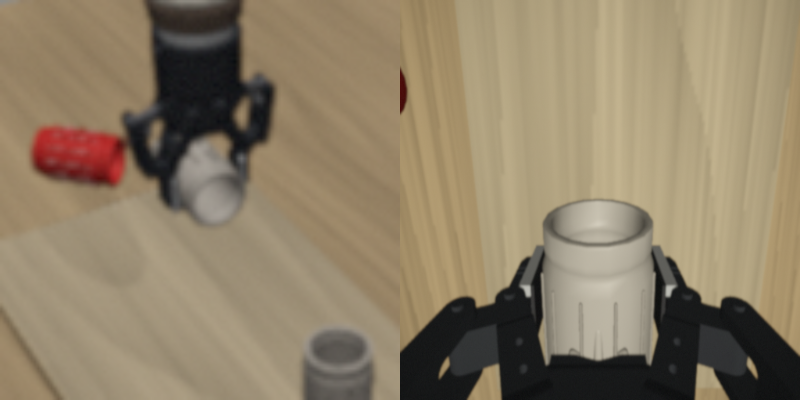

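The cup didn't rotate: friction over the wide patch of pad contact holds it level. I'll set it back down and regrip so that only the last ~3 mm of belly lies under the pads, with the neck beyond. That shrinks the contact patch and lengthens the gravity lever.

Request:
{"op": "send_rows", "data": {
  "dp": [
    [0,0,0.5],
    [0,0,0.5],
    [0,0,0.5],
    [0,0,0.5],
    [0,0,0.2],
    [0,0,0.15],
    [0,0,0.03],
    [0,0,0],
    [0,0,0],
    [0,0,0]
  ],
  "yaw": [0,0,0,0,0,0,0,0,0,0]
}}

```text
time: 6.97
tcp_pos: [0.5198, -0.2701, 0.0267]
eef_rot: [[0.047, 0.999, 0.001], [0.999, -0.047, -0.0], [-0.0, 0.001, -1.0]]
force: [-0.5, 0.6, -1.4]
grip_width: 0.667
finger_force: 22.3
```

Request:
{"op": "send_rows", "data": {
  "dp": [
    [0,0,0],
    [0,0,0],
    [0,0,0],
    [0,0,0],
    [0,0,0],
    [0.11,0,0],
    [0.11,0,0],
    [0.11,0,0],
    [0,0,0],
    [0,0,0]
  ],
  "yaw": [0,0,0,0,0,0,0,0,0,0],
  "gripper": 75
}}

```text
time: 7.8
tcp_pos: [0.5201, -0.2563, 0.0261]
eef_rot: [[0.046, 0.999, 0.0], [0.999, -0.046, -0.0], [-0.0, 0.0, -1.0]]
force: [0.1, -0.1, -0.3]
grip_width: 0.879
finger_force: 0.0
```

Request:
{"op": "send_rows", "data": {
  "dp": [
    [0,0,0],
    [0,0,0],
    [0,0,0],
    [0,0,0],
    [0,0,0],
    [0,0,0],
    [0,0,0],
    [0,0,0],
    [0,0,0],
    [0,0,0]
  ],
  "yaw": [0,0,0,0,0,0,0,0,0,0],
  "gripper": 50,
  "newtons": 20
}}

```text
time: 8.63
tcp_pos: [0.5201, -0.2567, 0.0263]
eef_rot: [[0.047, 0.999, 0.0], [0.999, -0.047, -0.0], [-0.0, 0.0, -1.0]]
force: [-1.4, 2.7, 5.0]
grip_width: 0.668
finger_force: 21.3
```

Request:
{"op": "send_rows", "data": {
  "dp": [
    [0,0,-0.3],
    [0,0,-0.3],
    [0,0,-0.3],
    [0,0,-0.3],
    [0,0,-0.4],
    [0,0,-0.4],
    [0,0,-0.4],
    [0,0,0],
    [0,0,0],
    [0,0,0]
  ],
  "yaw": [0,0,0,0,0,0,0,0,0,0]
}}

```text
time: 9.47
tcp_pos: [0.5199, -0.2566, 0.1215]
eef_rot: [[0.047, 0.999, -0.0], [0.999, -0.047, 0.0], [0.0, -0.0, -1.0]]
force: [0.2, -0.0, -1.7]
grip_width: 0.669
finger_force: 22.1
```

```bash
python3 look.py pics/l2.png
```

```text
9.4667 [ 0.5199 -0.2566  0.1215] 0.6693311332510474 [ 0.2 -0.  -1.7] 219 174
```

View pics/l2.png

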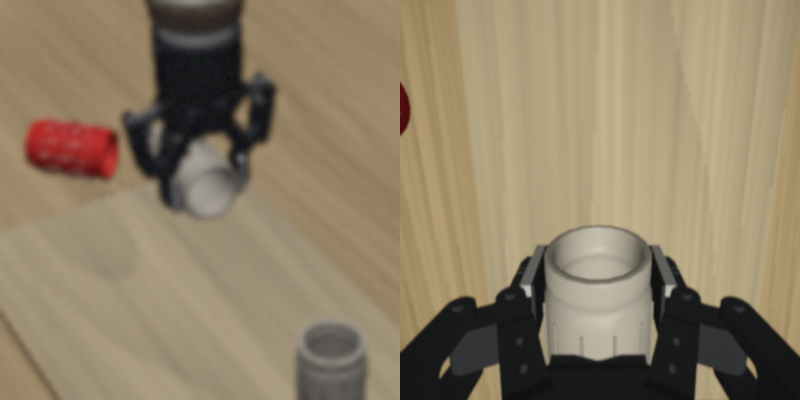

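The mouth is still about level (rim ellipse 105×55 px in the right panel), so friction is borderline. I'll shake it vertically: sharp upward reversals add to gravity's torque, which should ratchet the foot downward.

Request:
{"op": "send_rows", "data": {
  "dp": [
    [0,0,-1],
    [0,0,-1],
    [0,0,1],
    [0,0,-1],
    [0,0,1],
    [0,0,-1],
    [0,0,1],
    [0,0,-1],
    [0,0,0],
    [0,0,0]
  ],
  "yaw": [0,0,0,0,0,0,0,0,0,0]
}}

```text
time: 10.4
tcp_pos: [0.5202, -0.2568, 0.202]
eef_rot: [[0.047, 0.999, 0.001], [0.999, -0.047, -0.0], [-0.0, 0.001, -1.0]]
force: [1.4, 0.0, -1.2]
grip_width: 0.666
finger_force: 23.1
```

Request:
{"op": "send_rows", "data": {
  "dp": [
    [0,0,1],
    [0,0,-1],
    [0,0,1],
    [0,0,-1],
    [0,0,1],
    [0,0,-1],
    [0,0,1],
    [0,0,1],
    [0,0,0],
    [0,0,0]
  ],
  "yaw": [0,0,0,0,0,0,0,0,0,0]
}}

```text
time: 11.23
tcp_pos: [0.5205, -0.2569, 0.1223]
eef_rot: [[0.047, 0.999, -0.0], [0.999, -0.047, 0.0], [0.0, -0.0, -1.0]]
force: [0.0, 0.1, -1.3]
grip_width: 0.665
finger_force: 23.4
```

```bash
python3 look.py pics/l3.png; python3 - <<'E'
import cv2,numpy as np
a=cv2.imread("pics/l2.png",0)[:,400:].astype(int);b=cv2.imread("pics/l3.png",0)[:,400:].astype(int)
d=abs(a-b)[210:360,140:260];print(d.mean(),d.max())
E
```

```text
11.2333 [ 0.5205 -0.2569  0.1223] 0.6647476304803158 [ 0.   0.1 -1.3] 219 174
7.077 83
```

View pics/l3.png

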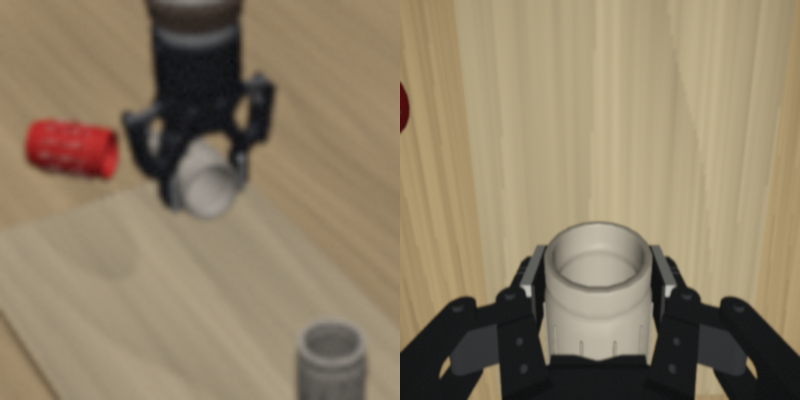

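The shaking works, but slowly: the rim ellipse is now 70 px tall, about 7° of rotation. Halving the contact patch should help a lot, so I'll set the cup down, shift 1.6 mm further towards the mouth, regrip and lift.

Request:
{"op": "send_rows", "data": {
  "dp": [
    [0,0,0.5],
    [0,0,0.5],
    [0,0,0.5],
    [0,0,0.4],
    [0,0,0.2],
    [0,0,0.15],
    [0,0,0.1],
    [0,0,0.03],
    [0,0,0],
    [0,0,0]
  ],
  "yaw": [0,0,0,0,0,0,0,0,0,0]
}}

```text
time: 12.17
tcp_pos: [0.5214, -0.2569, 0.029]
eef_rot: [[0.047, 0.999, 0.003], [0.999, -0.047, -0.001], [-0.001, 0.003, -1.0]]
force: [1.0, 5.0, 4.9]
grip_width: 0.664
finger_force: 23.8
```

Request:
{"op": "send_rows", "data": {
  "dp": [
    [0,0,0],
    [0,0,0],
    [0,0,0],
    [0,0,0],
    [0,0,0],
    [0.04,0,0],
    [0,0,0],
    [0,0,0],
    [0,0,0],
    [0,0,0]
  ],
  "yaw": [0,0,0,0,0,0,0,0,0,0],
  "gripper": 70
}}

```text
time: 13.0
tcp_pos: [0.5201, -0.2551, 0.0269]
eef_rot: [[0.047, 0.999, -0.0], [0.999, -0.047, 0.0], [0.0, -0.0, -1.0]]
force: [-0.2, -0.0, -0.2]
grip_width: 0.819
finger_force: 0.0
```

Request:
{"op": "send_rows", "data": {
  "dp": [
    [0,0,0],
    [0,0,0],
    [0,0,0],
    [0,0,0],
    [0,0,0],
    [0,0,0],
    [0,0,0],
    [0,0,0],
    [0,0,0],
    [0,0,0]
  ],
  "yaw": [0,0,0,0,0,0,0,0,0,0],
  "gripper": 50,
  "newtons": 20
}}

```text
time: 13.83
tcp_pos: [0.5202, -0.2551, 0.0272]
eef_rot: [[0.047, 0.999, 0.0], [0.999, -0.047, -0.0], [-0.0, 0.0, -1.0]]
force: [-1.8, 0.5, 5.1]
grip_width: 0.666
finger_force: 21.3
```

Request:
{"op": "send_rows", "data": {
  "dp": [
    [0,0,-0.3],
    [0,0,-0.3],
    [0,0,-0.3],
    [0,0,-0.3],
    [0,0,-0.4],
    [0,0,-0.4],
    [0,0,-0.4],
    [0,0,0],
    [0,0,0],
    [0,0,0]
  ],
  "yaw": [0,0,0,0,0,0,0,0,0,0]
}}

```text
time: 14.67
tcp_pos: [0.52, -0.2551, 0.1224]
eef_rot: [[0.047, 0.999, -0.0], [0.999, -0.047, 0.0], [0.0, -0.0, -1.0]]
force: [0.1, -0.3, -2.2]
grip_width: 0.663
finger_force: 22.0
```

```bash
python3 look.py pics/l4.png; python3 - <<'E'
import cv2,numpy as np
b=cv2.imread("pics/l4.png",0)[:,400:].astype(int)
for n in "23":
    a=cv2.imread(f"pics/l{n}.png",0)[:,400:].astype(int)
    d=abs(a-b)[210:360,140:260];print(n,d.mean(),d.max())
for n in "234":  # brightness profile down the cup's middle column: rim edges
    a=cv2.imread(f"pics/l{n}.png",0)[190:350:5,597];print(a)
E
```

```text
14.6667 [ 0.52   -0.2551  0.1224] 0.663159889665175 [ 0.1 -0.3 -2.2] 219 174
2 2.1720555555555556 39
3 7.254166666666666 79
[173 173 173 172 173 173 172 136 189 188 189 193 201 173 178 182 182 182
 112 176 182 182 181 179 170 180 193 190 184 179 179 178]
[174 174 173 173 174 173 160 187 183 184 186 196 175 174 180 180 180 180
 180 161 124 185 180 179 178 171 174 188 186 181 178 177]
[173 174 173 173 173 173 173 132 189 188 189 195 198 172 180 182 182 181
 106 187 182 182 181 178 169 184 192 189 183 179 179 178]
```

The cup shifted with the set-down, so the grip is effectively the same as before. I'll regrip once more, 2 mm further out, and then shake.

Request:
{"op": "send_rows", "data": {
  "dp": [
    [0,0,0.5],
    [0,0,0.5],
    [0,0,0.5],
    [0,0,0.5],
    [0,0,0.2],
    [0,0,0.12],
    [0,0,0.05],
    [0,0,0.03],
    [0,0,0],
    [0,0,0]
  ],
  "yaw": [0,0,0,0,0,0,0,0,0,0]
}}

```text
time: 15.6
tcp_pos: [0.5206, -0.2554, 0.0279]
eef_rot: [[0.047, 0.999, 0.001], [0.999, -0.047, -0.001], [-0.001, 0.001, -1.0]]
force: [1.1, -0.2, -0.5]
grip_width: 0.665
finger_force: 22.1
```

Request:
{"op": "send_rows", "data": {
  "dp": [
    [0,0,0],
    [0,0,0],
    [0,0,0],
    [0,0,0],
    [0.05,0,0],
    [0,0,0],
    [0,0,0],
    [0,0,0],
    [0,0,0],
    [0,0,0]
  ],
  "yaw": [0,0,0,0,0,0,0,0,0,0],
  "gripper": 66
}}

```text
time: 16.43
tcp_pos: [0.5202, -0.2531, 0.0269]
eef_rot: [[0.047, 0.999, -0.0], [0.999, -0.047, 0.0], [0.0, -0.0, -1.0]]
force: [-0.4, 0.7, 0.7]
grip_width: 0.774
finger_force: 0.0
```

Request:
{"op": "send_rows", "data": {
  "dp": [
    [0,0,0],
    [0,0,0],
    [0,0,0],
    [0,0,0],
    [0,0,0],
    [0,0,0],
    [0,0,-0.7],
    [0,0,-0.8],
    [0,0,-1],
    [0,0,-1]
  ],
  "yaw": [0,0,0,0,0,0,0,0,0,0],
  "gripper": 50,
  "newtons": 20
}}

```text
time: 17.27
tcp_pos: [0.5195, -0.2527, 0.1672]
eef_rot: [[0.047, 0.999, -0.002], [0.999, -0.047, 0.001], [0.001, -0.002, -1.0]]
force: [1.3, -1.1, -1.4]
grip_width: 0.666
finger_force: 22.2
```

Request:
{"op": "send_rows", "data": {
  "dp": [
    [0,0,1],
    [0,0,-1],
    [0,0,1],
    [0,0,-1],
    [0,0,1],
    [0,0,-1],
    [0,0,1],
    [0,0,-1],
    [0,0,1],
    [0,0,0]
  ],
  "yaw": [0,0,0,0,0,0,0,0,0,0]
}}

```text
time: 18.1
tcp_pos: [0.5176, -0.2518, 0.1208]
eef_rot: [[0.047, 0.999, -0.007], [0.999, -0.047, 0.004], [0.003, -0.007, -1.0]]
force: [-0.4, -0.3, -3.3]
grip_width: 0.661
finger_force: 23.4
```

```bash
python3 look.py pics/l5.png; python3 - <<'E'
import cv2
for n in "2345":
    a=cv2.imread(f"pics/l{n}.png",0)[190:350:5,597];print(a)
E
```

```text
18.1 [ 0.5176 -0.2518  0.1208] 0.6607045824870335 [-0.4 -0.3 -3.3] 220 175
[173 173 173 172 173 173 172 136 189 188 189 193 201 173 178 182 182 182
 112 176 182 182 181 179 170 180 193 190 184 179 179 178]
[174 174 173 173 174 173 160 187 183 184 186 196 175 174 180 180 180 180
 180 161 124 185 180 179 178 171 174 188 186 181 178 177]
[173 174 173 173 173 173 173 132 189 188 189 195 198 172 180 182 182 181
 106 187 182 182 181 178 169 184 192 189 183 179 179 178]
[176 176 175 175 176 176 137 183 180 180 184 181 164 176 177 176 177 177
 176 176 176 177 132 140 179 176 175 171 165 182 179 176]
```

Much better: the rim ellipse is now 82 px, about 12–15° turned. I'll continue, shaking along the direction the cup's centre of mass has to swing.

Request:
{"op": "send_rows", "data": {
  "dp": [
    [-0.3,0,-0.95],
    [0.3,0,0.95],
    [-0.3,0,-0.95],
    [0.3,0,0.95],
    [-0.3,0,-0.95],
    [0.3,0,0.95],
    [-0.3,0,-0.95],
    [0.3,0,0.95],
    [-0.3,0,-0.95],
    [0.3,0,0.95]
  ],
  "yaw": [0,0,0,0,0,0,0,0,0,0]
}}

```text
time: 19.03
tcp_pos: [0.5192, -0.2546, 0.1328]
eef_rot: [[0.048, 0.999, 0.002], [0.999, -0.048, -0.002], [-0.002, 0.002, -1.0]]
force: [4.8, -2.5, 4.2]
grip_width: 0.663
finger_force: 23.6
```

Request:
{"op": "send_rows", "data": {
  "dp": [
    [-0.4,0,-0.9],
    [0.4,0,0.9],
    [-0.4,0,-0.9],
    [0.4,0,0.9],
    [-0.4,0,-0.9],
    [0.4,0,0.9],
    [-0.4,0,-0.9],
    [0.4,0,0.9],
    [-0.4,0,-0.9],
    [0.4,0,0.9]
  ],
  "yaw": [0,0,0,0,0,0,0,0,0,0]
}}

```text
time: 19.87
tcp_pos: [0.5197, -0.2554, 0.1328]
eef_rot: [[0.049, 0.999, 0.003], [0.999, -0.049, -0.003], [-0.003, 0.003, -1.0]]
force: [3.8, -1.4, 4.0]
grip_width: 0.664
finger_force: 23.7
```

Request:
{"op": "send_rows", "data": {
  "dp": [
    [-0.5,0,-0.85],
    [0.5,0,0.85],
    [-0.5,0,-0.85],
    [0.5,0,0.85],
    [-0.5,0,-0.85],
    [0.5,0,0.85],
    [-0.5,0,-0.85],
    [0.5,0,0.85],
    [0,0,0],
    [0,0,0]
  ],
  "yaw": [0,0,0,0,0,0,0,0,0,0]
}}

```text
time: 20.7
tcp_pos: [0.5203, -0.2529, 0.1275]
eef_rot: [[0.046, 0.999, -0.0], [0.999, -0.046, 0.0], [0.0, -0.0, -1.0]]
force: [0.4, -0.9, -1.1]
grip_width: 0.664
finger_force: 23.7
```

```bash
python3 look.py pics/l6.png; python3 - <<'E'
import cv2
a=cv2.imread(f"pics/l6.png",0)[150:380:5,597];print(a)
E
```

```text
20.7 [ 0.5203 -0.2529  0.1275] 0.6639700478038704 [ 0.4 -0.9 -1.1] 219 173
[176 177 176 176 176 176 175 176 175 175 174 174 175 170 157 178 179 179
 184 169 169 175 175 175 175 175 174 175 175 175 175 115 151 176 175 173
 160 176 179 176 173 172 101  20  24  24]
```

View pics/l6.png

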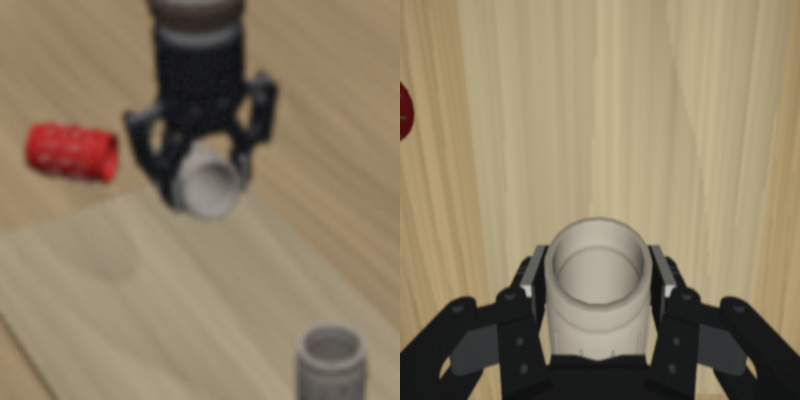

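The rim ellipse is now 89 px, about 17° turned, so shaking has slowed. A better lever is the grip force itself: it likely falls as the commanded opening nears the cup's actual width. I'll lower to just above swing height and ease the fingers gradually.

Request:
{"op": "send_rows", "data": {
  "dp": [
    [0,0,0.4],
    [0,0,0.4],
    [0,0,0.4],
    [0,0,0],
    [0,0,0],
    [0,0,0],
    [0,0,0],
    [0,0,0],
    [0,0,0],
    [0,0,0]
  ],
  "yaw": [0,0,0,0,0,0,0,0,0,0],
  "gripper": 56
}}

```text
time: 21.63
tcp_pos: [0.5204, -0.2532, 0.0794]
eef_rot: [[0.047, 0.999, 0.001], [0.999, -0.047, -0.0], [-0.0, 0.001, -1.0]]
force: [0.1, 0.2, -1.6]
grip_width: 0.668
finger_force: 23.7
```

Request:
{"op": "send_rows", "data": {
  "dp": [
    [0,0,0],
    [0,0,0],
    [0,0,0],
    [0,0,0],
    [0,0,0],
    [0,0,0],
    [0,0,0],
    [0,0,0],
    [0,0,0],
    [0,0,0]
  ],
  "yaw": [0,0,0,0,0,0,0,0,0,0],
  "gripper": 57.2
}}

```text
time: 22.47
tcp_pos: [0.5202, -0.2531, 0.0789]
eef_rot: [[0.047, 0.999, -0.0], [0.999, -0.047, 0.0], [0.0, -0.0, -1.0]]
force: [-0.0, -0.2, -1.9]
grip_width: 0.672
finger_force: 9.6
```

```bash
python3 look.py pics/l7.png; python3 - <<'E'
import cv2
print(cv2.imread(f"pics/l7.png",0)[150:380:5,597])
E
```

```text
22.4667 [ 0.5202 -0.2531  0.0789] 0.6720138638804308 [-0.  -0.2 -1.9] 220 186
[177 176 176 175 176 176 175 175 175 175 175 175 175 168 158 178 178 179
 184 167 169 174 174 174 174 175 174 175 174 174 175 122 145 177 174 173
 163 173 179 176 172 171 101  20  25  24]
```

Grip force fell to 9.6 N, as hoped, and the cup is still held. I'll ease a little more.

Request:
{"op": "send_rows", "data": {
  "dp": [
    [0,0,0],
    [0,0,0],
    [0,0,0],
    [0,0,0],
    [0,0,0],
    [0,0,0],
    [0,0,0],
    [0,0,0],
    [0,0,0],
    [0,0,0]
  ],
  "yaw": [0,0,0,0,0,0,0,0,0,0],
  "gripper": 57.5
}}

```text
time: 23.4
tcp_pos: [0.5203, -0.2531, 0.0789]
eef_rot: [[0.047, 0.999, 0.0], [0.999, -0.047, -0.0], [-0.0, 0.0, -1.0]]
force: [0.4, 0.1, -0.6]
grip_width: 0.672
finger_force: 0.2
```

```bash
python3 look.py pics/l8.png; python3 - <<'E'
import cv2
print(cv2.imread(f"pics/l8.png",0)[150:380:5,597])
E
```

```text
23.4 [ 0.5203 -0.2531  0.0789] 0.672014976934586 [ 0.4  0.1 -0.6] 220 186
[186 186 186 185 185 186 186 184  92  94  95  98  99 101 109 132  96 105
 201 194 196 195 199 128 115 105 103 102 100  99  98  97  95  95  94  94
  81 128 117 109 105 173 117  21  27  27]
```

View pics/l8.png

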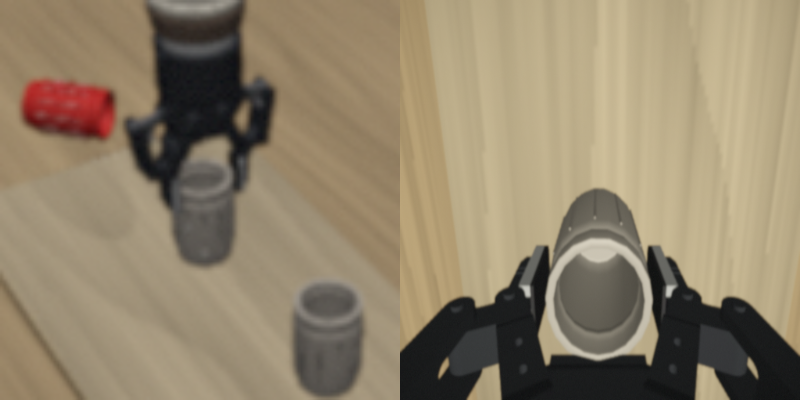

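The cup is upright with its mouth up. The rim's apparent width (about 141 px at full scale) puts it at z≈0.107, against 0.106 expected for standing on the board, and the pads carry almost no force. I'll open and retreat straight up.

Request:
{"op": "send_rows", "data": {
  "dp": [
    [0,0,0],
    [0,0,0],
    [0,0,0],
    [0,0,0],
    [0,0,0],
    [0,0,0],
    [0,0,0],
    [0,0,0],
    [0,0,-0.1],
    [0,0,-0.1]
  ],
  "yaw": [0,0,0,0,0,0,0,0,0,0],
  "gripper": 80
}}

```text
time: 24.33
tcp_pos: [0.5201, -0.253, 0.087]
eef_rot: [[0.047, 0.999, -0.0], [0.999, -0.047, 0.0], [0.0, -0.0, -1.0]]
force: [-0.7, -0.7, 0.2]
grip_width: 0.937
finger_force: 0.0
```

Request:
{"op": "send_rows", "data": {
  "dp": [
    [0,0,-0.2],
    [0,0,-0.4],
    [0,0,-0.6],
    [0,0,-0.6],
    [0,0,-0.6],
    [0,0,-0.6],
    [0,0,-0.3],
    [0,0,0],
    [0,0,0],
    [0,0,0]
  ],
  "yaw": [0,0,0,0,0,0,0,0,0,0]
}}

```text
time: 25.17
tcp_pos: [0.52, -0.253, 0.218]
eef_rot: [[0.047, 0.999, -0.001], [0.999, -0.047, 0.001], [0.0, -0.001, -1.0]]
force: [0.9, 0.2, 0.2]
grip_width: 0.937
finger_force: 0.0
```

```bash
python3 - <<'E'
from bench import ctrl
import cv2, numpy as np
from h import *
s=ctrl.state(); f=ctrl.grab_frame("wrist"); f["p"]=s["tcp_pos"];f["R"]=s["eef_rot"]; wrist(f)
g=cv2.cvtColor(f["frame"],cv2.COLOR_RGB2GRAY)
print(s["tcp_pos"],s["force"])
T=f["camera_from_world"]
def proj(P):
    p=T[:3,:3]@P+T[:3,3]; return f["cx"]-f["fx"]*p[0]/p[2], f["cy"]+f["fy"]*p[1]/p[2]
# fit a rim circle (r 28 mm, z .106) and compare against edges
E=cv2.distanceTransform(255-cv2.Canny(g,40,100),cv2.DIST_L2,3)
a=np.linspace(0,2*np.pi,72)
def cost(x,y,z,r):
    q=np.array([proj(np.array([x+r*np.cos(t),y+r*np.sin(t),z])) for t in a]).round().astype(int)
    q[:,0]=q[:,0].clip(0,511);q[:,1]=q[:,1].clip(0,383); return np.minimum(E[q[:,1],q[:,0]],6).mean()
print(sorted((round(cost(x,y,z,.028),2),round(x,3),round(y,3),z) for z in (.096,.106,.116) for x in np.arange(.505,.535,.002) for y in np.arange(-.31,-.23,.002))[:5])
cs=[ctrl.grab_frame("top")]; old=pickle.load(open("top.pkl","rb"))["frame"].astype(int)
new=cs[0]["frame"].astype(int)
for n,(u,v) in {"a":(222,179),"b":(108,182)}.items(): print(n,abs(new-old)[v-18:v+18,u-18:u+18].mean())
E
```

```text
[ 0.51996592 -0.25300152  0.21797235] [0.85657112 0.15544468 0.22763503]
[(np.float32(0.82), np.float64(0.517), np.float64(-0.258), 0.096), (np.float32(0.93), np.float64(0.519), np.float64(-0.258), 0.096), (np.float32(1.02), np.float64(0.519), np.float64(-0.262), 0.096), (np.float32(1.07), np.float64(0.519), np.float64(-0.252), 0.096), (np.float32(1.08), np.float64(0.519), np.float64(-0.256), 0.096)]
a 11.940586419753087
b 10.431327160493828
```

```bash
python3 - <<'E'
from bench import ctrl
import cv2, pickle
for c,pts in {"top":{"a":(222,179),"b":(108,182),"fallen":(308,173)},"scene":{"a":(258,227),"b":(324,308)}}.items():
    o=pickle.load(open(c+".pkl","rb"))["frame"]; n=ctrl.grab_frame(c)["frame"]
    for k,(u,v) in pts.items():
        r=cv2.matchTemplate(n[v-40:v+40,u-40:u+40],o[v-22:v+22,u-22:u+22],cv2.TM_CCOEFF_NORMED); _,m,_,p=cv2.minMaxLoc(r); print(c,k,round(m,3),(p[0]-18,p[1]-18))
E
```

```text
top a 0.989 (0, 0)
top b 0.996 (0, 0)
top fallen 0.107 (18, 18)
scene a 0.999 (0, 0)
scene b 0.999 (0, 0)
```

The standing cups haven't moved (0 px shift, match ≥0.99). The fitted rim of the third cup is a level circle near standing height. Handing in.

```bash
python3 -c "
from bench import ctrl
print(ctrl.sign_off())"
```

```text
the job is handed in; nothing more can be done
None
```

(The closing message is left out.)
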